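# Shut and bolt the sprung screen gate of a welding nest

### The job

The amber screen gate of the welding nest has been sprung open. Draw its red-handled bolt fully back, swing the gate shut against its spring, and while holding it there slide the bolt fully out behind the yellow keeper, then let go so that the bolt holds the gate shut. Leave the workpiece in the nest and the things on the bench where they are.

Things in the scene. Friction and masses are not known exactly. Their poses are not given: they have to be found in the camera images.
- fixture: The welding nest, fixed to the bench (place and yaw vary): dark steel base plate 210 x 290 x 12 mm. Origin on the bench, in the line of the shut gate; the plate spans x -50..+160, y -145..+145 mm. z up. Hinge at (0, +100), keeper at (0, -115) mm; the gate opens towards its -x, the robot's side. Behind it (+x) are two V blocks with the workpiece and a 52 mm high back stop.
- hinge_axis (a point): Point on the gate's vertical hinge axis, 150 mm above the bench (the bolt's height). The hinge pin's top is at 145 mm. The gate is an amber pane in an aluminium frame, 187 mm long from this axis, 16 mm thick, top rail at 134 mm.
- keeper (a point): Where the bolt's centre line lies in the yellow keeper once bolted, 150 mm up, 215 mm from the hinge axis. The keeper is a U channel, open above, on a grey post: its face on the gate's opening side (fixture -x) is 6 mm from this point and holds the bolt; the opposite face is 28 mm away. Its cheeks run from 200 to 230 mm from the hinge axis, tops at 167 mm.
- handle (a point): Grip of the bolt: on the axis of a red upright round post, 20 mm diameter, top 202 mm above the bench; this point is 15 mm below the top. Below 160 mm a 28 mm collar. It moves with gate and bolt, on the gate's centre line, 125 mm from the hinge axis with the bolt drawn back, 155 mm with it fully out. Free space all round above 167 mm.
- gate (a joint): Gate angle, rad, about the vertical hinge axis, growing counter-clockwise from above: 0 = sprung fully open (start), 1.30 = shut, in line from hinge to keeper, resting on the bolt; 1.38 = hard stop just beyond. A torsion spring always pushes it open: 0.28 Nm at 0, rising to 1.25 Nm at 1.38 (2 to 10 N at the handle). Let go unbolted, it swings back to 0.
- bolt (a joint): Slide of the bolt along the gate, m: 0 = drawn fully back towards the hinge, 0.030 = fully out. Starts at 0 to 0.024 and stays where left (2 N friction). The steel rod, 12 mm diameter, centre line 150 mm up, has its tip 190 mm + this value from the hinge axis: above 0.008 it strikes the keeper's cheek and the gate will not shut; drawn back it passes.
- workpiece: Copper (orange-brown) bar, 29 mm diameter, 140 mm long, lying in the nest's V blocks, 80 mm behind the shut gate. Origin at the middle of its underside. Leave alone.
- hammer: Hammer lying on the bench. Leave alone.
- screwdriver: Screwdriver with green handle lying on the bench. Leave alone.
- tray: Blue open parts tray, 160 x 120 x 40 mm, origin under its centre. Leave alone.
- spare: Spare copper (orange-brown) bar, 28 mm diameter, 120 mm, standing upright; origin at the foot. Leave alone.
- cleaner: White bottle with blue cap, 60 mm diameter, 150 mm tall; origin at the foot. Leave alone.

How it is judged:
By the outcome, as a careful person would: the job done as asked, in the order asked, and still so for the second after the job is handed in, with the robot touching nothing.
It also fails if it takes over 42 s, if anything falls off the work surface, if the arm or the gripper's body presses on something with over 40 N, if the wrist force passes 120 N, or if a joint passes its speed limit or range.

### The arm

A 6-joint arm with a two-finger parallel gripper is mounted at the origin on the work surface. World frame = base frame: x ahead of the robot, y to its left, z up, the work surface at z = 0. Lengths are in m, angles in degrees, forces in N, time in s.
With the tool pointing down it reaches from about 0.325 to 0.775 m from the base axis. Payload 5.5 kg.
Tool frame: the origin (TCP) lies at the centre of the arm's flange, where the gripper is bolted on; the fingertips stand 182 mm ahead of it and the grasp point (between the pads) lies 163 mm ahead of it; z points along the fingers, y is the direction in which the jaws open and shut (so a half turn about z gives the same grasp; the last joint's range is limited). The gripper opens to 88 mm and grips with 3 to 60 N. Pads are 20 mm wide; open, the fingers measure 115 mm over their backs; the gripper's body (75 mm by 178 mm) begins 61 mm behind the grasp point.
Start: joints at [-67.477, 5.22, 70.514, -0, 104.267, -3.249], TCP at [0.261, -0.54, 0.405] pointing down, gripper open.
Joint ranges: [-164.24, 164.24], [-49.07, 125.15], [9.68, 141.18], [-86.29, 266.29], [3.28, 154.24], [-151.56, 151.56]. Speed limits (degrees/s): [147.25, 147.25, 172.46, 180, 180, 180].

### API

Orientations are given as [roll, pitch, yaw] about the fixed x, y, z axes, in that order (R = Rz(yaw) Ry(pitch) Rx(roll)).
In Python, from station import r gives the robot as it stands. The module is installed in compiled form; this text tells all that it offers. Calls block until the motion is done:
- r.reach(position, orientation): joint-space move of the TCP to a pose.
- r.servo_line(position, rotation=None, speed=0.15): straight line of the TCP; rotation=None keeps the orientation; speed is the mean speed in m/s.
- r.move_joints(angles): joint-space move.
- r.let_go() and r.grab(squeeze=None): open the fingers fully, or close them until they stop; squeeze is the grip in N (None keeps the last).
- r.wait(seconds).
- r.inverse_kinematics(position, orientation): joint angles nearest the present ones, or None.
- r.sense(): the state.
- r.snapshot(name): name is "scene" or "top"; returns a dict with "frame" (384x512x3 uint8, red, green, blue), "fx", "fy", "cx", "cy" (pixels), "dist_coeffs" ([k1, k2, p1, p2, k3] as OpenCV has them; the pictures are not rectified), "R" (3x3) and "t" (3): a world point X has camera coordinates R X + t. Camera axes: x right, y down, z forward; pixel columns grow to the right and rows downward; lengths in m; the calibration is good to about 2 mm. A picture is of the moment at which its call begins. There is no depth.
A pose or a line that the arm cannot do raises r.IKError and nothing moves.
- r.hand_in(): hands the job in, once; it reports no verdict.
The state is a dict: "clock": time; "joints": joint angles; "joint_vel": joint speeds; "joint_torque": joint torques, N m; "tcp_pos": TCP position; "orientation": TCP orientation; "contact_force": force on the tool from outside, world axes, zero at the start; "torque": the same for the moment, N m; "opening": finger opening in m.
Only numpy, scipy, OpenCV 4.12 (cv2) and the standard library are available. Lean on these libraries where they do the work, as an engineer would, in place of code of your own. Each camera call takes 0.05 s, during which the arm holds its last target. There are 200 camera calls.

## Working session

There is one attempt and no reset: what is moved stays moved. The work goes in short steps, each a Python script; the robot and the scene stay as the last script left them, time stands still between calls to the robot, and variables do not carry over. Pictures are saved under pics/ and viewed, about 8 in all and at most 12, crops included, and the job is handed in when it is done.

```bash
mkdir -p pics; ls; python3 - <<'E'
from station import r
import cv2, numpy as np
for n in("scene","top"):
    s=r.snapshot(n); cv2.imwrite(f"pics/{n}0.png",cv2.resize(s["frame"][:,:,::-1],None,fx=1.5,fy=1.5)); np.savez(f"{n}0.npz",**s)
    print(n,s["fx"],s["cx"],s["cy"],s["dist_coeffs"],np.round(-np.array(s["R"]).T@s["t"],3))
print(r.sense())
E
```

```text
pics
scene 465.8135584607041 252.72528453289945 186.9481483993189 [-0.03578842  0.          0.          0.          0.        ] [1.159 1.009 1.113]
top 396.9757440091324 257.32205558443655 193.4813052161263 [-0.12682098  0.          0.          0.          0.        ] [0.335 0.032 1.313]
{'clock': 0.1, 'joints': array([-6.74776811e+01,  5.25905384e+00,  7.05736912e+01,  5.74080844e-05,
        1.04264948e+02, -3.24838765e+00]), 'joint_vel': array([ 0.04401233, -0.20328675, -0.05139047, -0.11141303,  0.00687141,
        0.10067541]), 'joint_torque': array([ 3.36006880e-03, -4.47857809e+01, -4.07569170e+01,  7.01717497e-02,
        2.84190313e-02, -1.10140404e-04]), 'tcp_pos': array([ 0.260887  , -0.54038042,  0.40362966]), 'orientation': array([-1.79902467e+02, -5.59133875e-03,  2.57707158e+01]), 'contact_force': array([-0.30266682, -0.05473527, -0.13753898]), 'torque': array([-0.04803578,  0.00060146,  0.00524976]), 'opening': 0.08793609791784236}
```

View pics/top0.png

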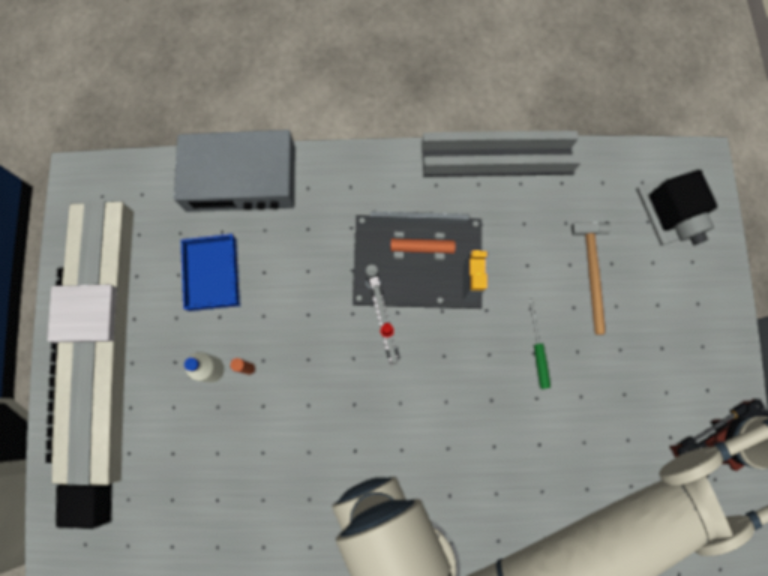

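View pics/scene0.png

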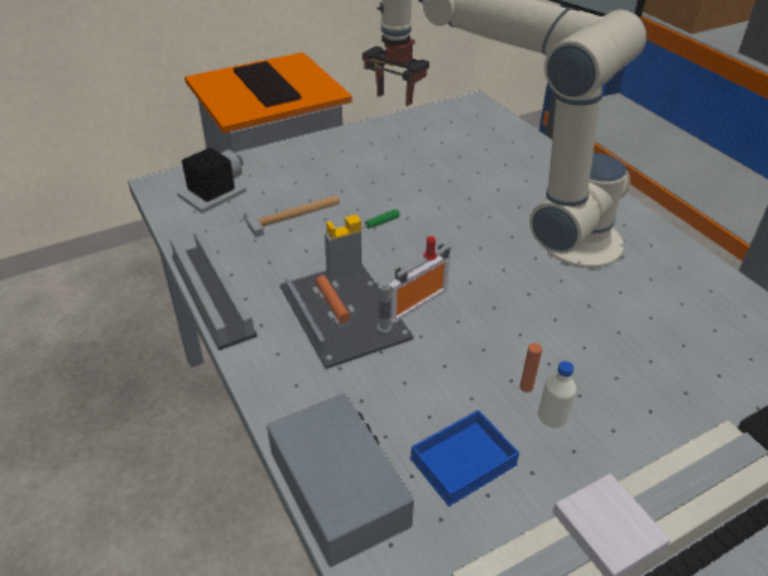

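The top view shows the red handle at (387,330), the hinge at about (373,272), the keeper at (479,270) and the dark plate spanning (354..482, 215..306), all in 1.5x pixels. The scene view shows the handle at (431,245) and the keeper at (345,228).

```bash
cat > h.py <<'E'
import cv2, numpy as np
def und(s,p):
    K=np.array([[s["fx"],0,s["cx"]],[0,s["fy"],s["cy"]],[0,0,1]],float)
    return cv2.undistortPoints(np.asarray(p,float).reshape(-1,1,2),K,np.array(s["dist_coeffs"],float)).reshape(-1,2)
def rays(s,p):
    R,t=np.array(s["R"]),np.array(s["t"]); n=und(s,p)
    return -R.T@t,np.c_[n,np.ones(len(n))]@R
def plane(s,p,z):
    c,d=rays(s,p); return c+d*((z-c[2])/d[:,2:])
def blob(s,lo,hi,win=None):
    "largest blob in an HSV range; win=(x0,x1,y0,y1); pixel points of the blob"
    m=cv2.inRange(cv2.cvtColor(np.ascontiguousarray(s["frame"]),cv2.COLOR_RGB2HSV),np.array(lo),np.array(hi))
    if win: k=np.zeros_like(m); k[win[2]:win[3],win[0]:win[1]]=1; m=m*k
    n,l,st,_=cv2.connectedComponentsWithStats(m)
    i=1+np.argmax(st[1:,4]); return np.argwhere(l==i)[:,::-1].astype(float)
RED=((0,190,60),(4,255,255)); YEL=((20,150,120),(32,255,255)); DARK=((0,0,30),(179,80,85))
def handle(s,win=None):
    "handle axis xy seen from top camera: blob's far end from image of foot -> top of post at z=.202"
    return blob(s,*RED,win)
E
python3 - <<'E'
from h import *
T=dict(np.load("top0.npz"));S=dict(np.load("scene0.npz"))
for n,s,w in(("T",T,(200,300,180,260)),("S",S,(230,330,130,220))):
    for c in(RED,YEL):
        b=blob(s,*c,w); print(n,len(b),b.min(0),b.max(0),b.mean(0))
d=blob(T,*DARK,(225,330,135,210)); print(len(d),d.min(0),d.max(0))
P=plane(T,d,.012)[:,:2]
q=cv2.boxPoints(cv2.minAreaRect(P.astype(np.float32)));print(q,cv2.minAreaRect(P.astype(np.float32)))
print("red T z=.195",plane(T,[blob(T,*RED,(200,300,180,260)).mean(0)],.195))
b=blob(T,*YEL,(200,350,150,220)); Y=plane(T,b,.167)[:,:2];print("yel",cv2.minAreaRect(Y.astype(np.float32)),Y.mean(0))
a=np.vstack([np.hstack([np.kron(s["frame"][y0:y0+75,x0:x0+100][:,:,::-1],np.ones((8,8,1))).astype(np.uint8)]) for s,x0,y0 in((T,232,150),)])
a2=np.kron(S["frame"][135:235,180:310][:,:,::-1],np.ones((6,6,1))).astype(np.uint8)
cv2.imwrite("pics/cT.png",a);cv2.imwrite("pics/cS.png",a2)
E
```

```text
T 41 [255. 216.] [261. 223.] [257.58536585 219.80487805]Traceback (most recent call last):
  File "<stdin>", line 5, in <module>
  File "h.py", line 15, in blob
    i=1+np.argmax(st[1:,4]); return np.argwhere(l==i)[:,::-1].astype(float)
        ~~~~~~~~~^^^^^^^^^^
    return _wrapfunc(a, 'argmax', axis=axis, out=out, **kwds)
    return bound(*args, **kwds)
ValueError: attempt to get argmax of an empty sequence
```

```bash
sed -i '/^def handle/,$d' h.py; python3 - <<'E'
from h import *
T=dict(np.load("top0.npz"));S=dict(np.load("scene0.npz"))
for n,s,w in(("T",T,(200,350,140,260)),("S",S,(200,330,130,220))):
    for c in(RED,YEL):
        b=blob(s,*c,w); print(n,len(b),b.min(0),b.max(0),b.mean(0))
d=blob(T,*DARK,(225,330,135,210)); print(len(d),d.min(0),d.max(0))
P=plane(T,d,.012)[:,:2]
q=cv2.boxPoints(cv2.minAreaRect(P.astype(np.float32)));print(q,cv2.minAreaRect(P.astype(np.float32)))
print("red T z=.195",plane(T,[blob(T,*RED,(200,300,180,260)).mean(0)],.195))
b=blob(T,*YEL,(200,350,150,220)); Y=plane(T,b,.167)[:,:2];print("yel",cv2.minAreaRect(Y.astype(np.float32)),Y.mean(0))
# two-view handle
c1,d1=rays(T,[blob(T,*RED,(200,300,180,260)).mean(0)]);c2,d2=rays(S,[blob(S,*RED,(200,330,130,220)).mean(0)])
A=np.c_[d1[0],-d2[0]];k=np.linalg.lstsq(A,c2-c1,rcond=None)[0];print("tri",c1+k[0]*d1[0],c2+k[1]*d2[0])
f=lambda s,x,y,w,h,k:cv2.resize(s["frame"][y:y+h,x:x+w,::-1],None,fx=k,fy=k,interpolation=cv2.INTER_CUBIC)
cv2.imwrite("pics/cT.png",f(T,228,135,110,115,5))
E
```

```text
T 41 [255. 216.] [261. 223.] [257.58536585 219.80487805]
T 251 [313. 167.] [323. 193.] [318.13944223 179.90836653]
S 10 [285. 158.] [289. 160.] [287.1 159.3]
S 179 [218. 143.] [240. 158.] [230.33519553 151.00558659]
3848 [235. 144.] [320. 204.]
[[ 0.551922   -0.1862216 ]
 [ 0.7571822  -0.19755113]
 [ 0.7730288   0.08954486]
 [ 0.56776863  0.10087439]] ((0.6624754071235657, -0.04833836853504181), (0.2875330150127411, 0.20557264983654022), 86.84070587158203)
red T z=.195 [[0.48375837 0.02540627 0.195     ]]
yel ((0.6019576787948608, -0.1577083170413971), (0.03005192056298256, 0.08008547127246857), 86.47281646728516) [ 0.6019675  -0.15816776]
tri [0.48350548 0.02541801 0.19689653] [0.48594752 0.02343747 0.19723442]
```

View pics/cT.png

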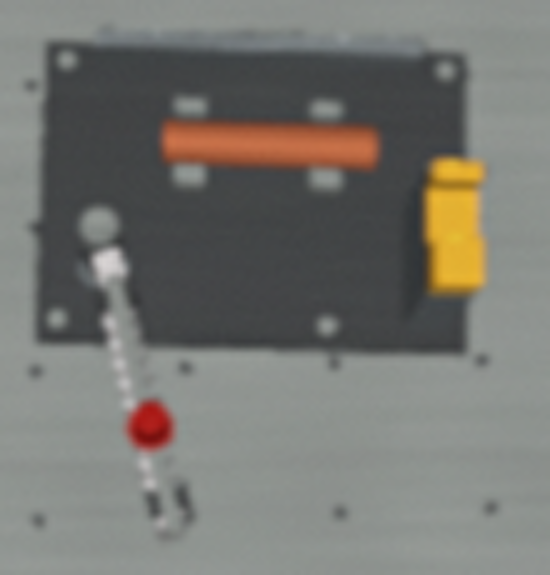

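The crop shows the plate nearly complete, the hinge pin at about (99,225) in the crop (frame 247.8,180), and the bolt rod visible beside the gate tip. Plate, keeper and gate angle agree (handle bearing −167.3°, −167.6° expected at full open). Next I grasp the handle and draw the bolt back.

```bash
cat >> h.py <<'E'
O=np.array([.6076,-.0453]); YAW=np.radians(-3.2)
EX=np.array([np.cos(YAW),np.sin(YAW)]); EY=np.array([-EX[1],EX[0]])
H=O+.1*EY; PHI0=YAW-np.pi/2-1.30          # hinge; gate bearing at gate angle 0
ZT=.189+.163
def pose(rad,q,z=ZT):
    "TCP pose for handle at radius rad, gate angle q"
    a=PHI0+q; p=H+rad*np.array([np.cos(a),np.sin(a)])
    return [p[0],p[1],z],[180,0,(np.degrees(a)+180)]
def polar(s):
    v=np.array(s["tcp_pos"][:2])-H; a=np.arctan2(v[1],v[0]); u=v/np.hypot(*v); f=np.array(s["contact_force"])
    return "t %.1f rad %.4f q %.3f z %.3f  Frad %.1f Ftan %.1f Fz %.1f op %.4f"%(s["clock"],np.hypot(*v),(a-PHI0+np.pi)%(2*np.pi)-np.pi,s["tcp_pos"][2],f[:2]@u,f[:2]@[-u[1],u[0]],f[2],s["opening"])
E
python3 - <<'E'
from h import *
from station import r
T=dict(np.load("top0.npz"))
print("H",H,"pin",plane(T,[[247.8,180]],.145))
v=np.array([.484,.0252])-H; rad=np.hypot(*v); q=np.arctan2(v[1],v[0])-PHI0; q=(q+np.pi)%(2*np.pi)-np.pi; print(rad,q)
p,o=pose(rad,q,.42); print(o,r.inverse_kinematics(p,o))
r.reach(p,o); p,o=pose(rad,q); r.servo_line(p,speed=.1)
print(polar(r.sense())); r.grab(40); print(polar(r.sense()))
for i in range(1,16):
    p,o=pose(rad-.002*i,q); r.servo_line(p,speed=.02); s=r.sense(); print(polar(s))
    u=-(H-np.array(s["tcp_pos"][:2]));u/=np.hypot(*u)
    if np.array(s["contact_force"])[:2]@u>12: break
E
```

```text
H [0.61318215 0.05454408] pin [[0.61231741 0.05134248 0.145     ]]
0.13247302679589193 0.008416691182322023
[180, 0, np.float64(12.797727515205025)] [-1.04229253e+00 -1.23215351e+01  8.57794291e+01 -2.54444375e-14
  1.06542106e+02  7.61599800e+01]
t 3.1 rad 0.1324 q 0.009 z 0.353  Frad 0.8 Ftan -0.1 Fz -0.2 op 0.0877
t 4.2 rad 0.1325 q 0.013 z 0.352  Frad -0.2 Ftan 4.6 Fz -0.7 op 0.0194
t 4.4 rad 0.1306 q 0.013 z 0.352  Frad 0.1 Ftan 4.0 Fz 0.6 op 0.0192
t 4.7 rad 0.1285 q 0.013 z 0.352  Frad 1.3 Ftan 5.6 Fz -0.2 op 0.0193
t 4.9 rad 0.1273 q 0.013 z 0.352  Frad 7.4 Ftan 5.0 Fz 1.8 op 0.0195
t 5.2 rad 0.1263 q 0.013 z 0.352  Frad 16.0 Ftan 4.8 Fz 4.6 op 0.0194
```

Bolt hit its inner stop at rad ≈ 0.128 (estimate 0.125, so the offset is about 3 mm). Now I swing the gate, keeping a light inward bias so the bolt stays drawn.

```bash
python3 - <<'E'
from h import *
from station import r
def fr(s):
    v=np.array(s["tcp_pos"][:2])-H;u=v/np.hypot(*v);f=np.array(s["contact_force"])[:2];return f@u,f@[-u[1],u[0]]
rad=.1265
q=.013
while q<1.33:
    q=min(q+(.11 if q<1.2 else .03),1.34); p,o=pose(rad,q); r.servo_line(p,o,speed=.06); s=r.sense(); a,b=fr(s); print("%.4f"%rad,polar(s))
    if a>9: rad+=.0012
    if a<3: rad-=.001
    if b<-22 or a>40: print("stop"); break
s=r.snapshot("scene"); np.savez("scene1.npz",**s)
cv2.imwrite("pics/s1.png",cv2.resize(s["frame"][110:240,170:340,::-1],None,fx=4.5,fy=4.5,interpolation=cv2.INTER_CUBIC))
E
```

```text
0.1265 t 5.6 rad 0.1275 q 0.122 z 0.352  Frad 7.5 Ftan -1.1 Fz 3.1 op 0.0190
0.1265 t 5.9 rad 0.1276 q 0.232 z 0.352  Frad 9.5 Ftan -1.2 Fz 3.4 op 0.0196
0.1277 t 6.3 rad 0.1284 q 0.342 z 0.352  Frad 6.2 Ftan -1.9 Fz 2.4 op 0.0192
0.1277 t 6.7 rad 0.1286 q 0.452 z 0.352  Frad 7.7 Ftan -2.1 Fz 3.2 op 0.0191
0.1277 t 7.1 rad 0.1288 q 0.562 z 0.352  Frad 8.8 Ftan -3.9 Fz 2.7 op 0.0193
0.1277 t 7.5 rad 0.1289 q 0.669 z 0.352  Frad 9.4 Ftan -5.0 Fz 3.5 op 0.0190
0.1289 t 7.9 rad 0.1296 q 0.779 z 0.352  Frad 5.8 Ftan -5.1 Fz 3.5 op 0.0196
0.1289 t 8.2 rad 0.1299 q 0.889 z 0.352  Frad 8.1 Ftan -6.3 Fz 3.5 op 0.0191
0.1289 t 8.6 rad 0.1301 q 0.999 z 0.352  Frad 9.2 Ftan -7.6 Fz 3.5 op 0.0194
0.1301 t 9.0 rad 0.1308 q 1.108 z 0.352  Frad 5.4 Ftan -6.0 Fz 2.5 op 0.0194
0.1301 t 9.4 rad 0.1311 q 1.217 z 0.352  Frad 5.6 Ftan -8.3 Fz 3.6 op 0.0193
0.1301 t 9.7 rad 0.1312 q 1.246 z 0.352  Frad 7.4 Ftan -8.4 Fz 3.0 op 0.0192
0.1301 t 9.9 rad 0.1312 q 1.276 z 0.352  Frad 6.8 Ftan -8.8 Fz 2.6 op 0.0191
0.1301 t 10.2 rad 0.1313 q 1.306 z 0.352  Frad 6.7 Ftan -9.6 Fz 2.4 op 0.0193
0.1301 t 10.4 rad 0.1314 q 1.332 z 0.352  Frad 7.7 Ftan -9.0 Fz 2.2 op 0.0191
```

View pics/s1.png

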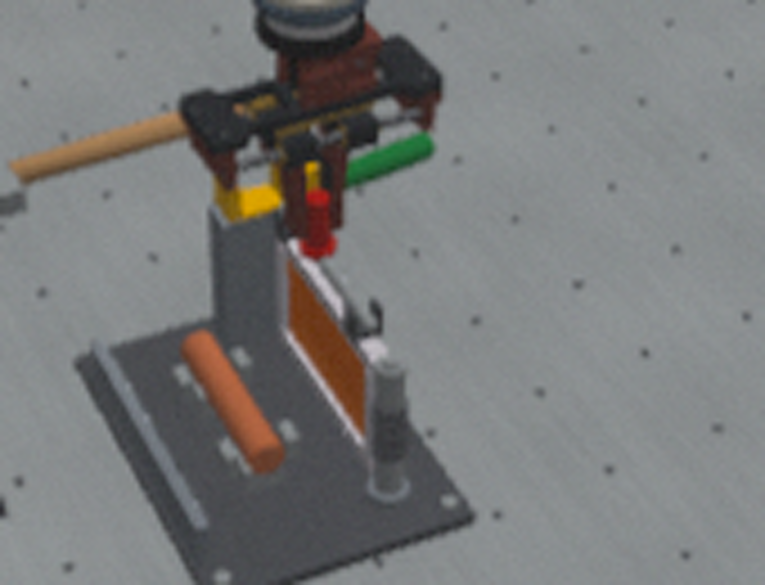

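The gate is shut next to the keeper, with the handle at (318,215) in the crop and the bolt still drawn. The radius drift agrees with the pin's position (hinge about 3 mm toward −y), so I correct for that, probe the hard stop, back off and slide the bolt out.

```bash
sed -i 's/^H=O+.1\*EY;/H=np.array([.6124,.0515]);/' h.py; cat > slide.py <<'E'
from h import *
from station import r
def fr(s):
    v=np.array(s["tcp_pos"][:2])-H;u=v/np.hypot(*v);f=np.array(s["contact_force"])[:2];return f@u,f@[-u[1],u[0]]
def rq(s):
    v=np.array(s["tcp_pos"][:2])-H; return np.hypot(*v),(np.arctan2(v[1],v[0])-PHI0+np.pi)%(2*np.pi)-np.pi
E
python3 - <<'E'
from slide import *
s=r.sense(); rad,q=rq(s); print(polar(s)); b0=fr(s)[1]
while q<1.42:
    q+=.012; p,o=pose(rad,q); r.servo_line(p,o,speed=.03); s=r.sense(); print(polar(s))
    if fr(s)[1]<b0-6: break
qs=rq(s)[1]; q=qs-.042; p,o=pose(rad,q); r.servo_line(p,o,speed=.03); print("back",polar(r.sense()))
r0=rad
for i in range(1,19):
    p,o=pose(r0+.002*i,q); r.servo_line(p,o,speed=.03); s=r.sense(); print(polar(s))
    if fr(s)[0]<-14 : break
E
```

```text
t 10.5 rad 0.1283 q 1.338 z 0.352  Frad 6.9 Ftan -8.7 Fz 3.5 op 0.0189
t 10.7 rad 0.1288 q 1.342 z 0.352  Frad 2.9 Ftan -8.3 Fz 2.2 op 0.0193
t 11.0 rad 0.1288 q 1.354 z 0.352  Frad 2.3 Ftan -8.0 Fz 3.7 op 0.0193
t 11.2 rad 0.1288 q 1.366 z 0.352  Frad 2.9 Ftan -8.1 Fz 2.5 op 0.0195
t 11.5 rad 0.1289 q 1.378 z 0.352  Frad 2.9 Ftan -7.4 Fz 2.2 op 0.0193
t 11.7 rad 0.1289 q 1.390 z 0.352  Frad 3.2 Ftan -9.0 Fz 3.0 op 0.0192
t 12.0 rad 0.1290 q 1.402 z 0.352  Frad 4.0 Ftan -8.5 Fz 3.3 op 0.0193
t 12.2 rad 0.1290 q 1.414 z 0.352  Frad 3.3 Ftan -8.0 Fz 1.9 op 0.0193
back t 12.6 rad 0.1288 q 1.363 z 0.352  Frad 3.0 Ftan -8.1 Fz 1.7 op 0.0192
t 12.8 rad 0.1301 q 1.365 z 0.352  Frad 0.8 Ftan -8.4 Fz 2.0 op 0.0192
t 13.1 rad 0.1318 q 1.365 z 0.352  Frad -0.9 Ftan -8.4 Fz 2.3 op 0.0193
t 13.3 rad 0.1338 q 1.365 z 0.352  Frad -1.6 Ftan -8.9 Fz 2.1 op 0.0195
t 13.6 rad 0.1358 q 1.365 z 0.352  Frad -1.5 Ftan -8.8 Fz 3.5 op 0.0192
t 13.8 rad 0.1377 q 1.365 z 0.352  Frad -1.0 Ftan -7.5 Fz 1.7 op 0.0195
t 14.1 rad 0.1398 q 1.366 z 0.352  Frad -1.5 Ftan -7.7 Fz 2.3 op 0.0196
t 14.3 rad 0.1417 q 1.366 z 0.352  Frad -1.6 Ftan -8.3 Fz 2.2 op 0.0197
t 14.6 rad 0.1438 q 1.366 z 0.352  Frad -1.3 Ftan -7.5 Fz 1.7 op 0.0190
t 14.8 rad 0.1458 q 1.366 z 0.352  Frad -1.5 Ftan -7.7 Fz 2.6 op 0.0200
t 15.1 rad 0.1477 q 1.366 z 0.352  Frad -1.9 Ftan -7.7 Fz 2.7 op 0.0192
t 15.3 rad 0.1498 q 1.366 z 0.352  Frad -2.1 Ftan -8.6 Fz 2.9 op 0.0193
t 15.6 rad 0.1518 q 1.366 z 0.352  Frad -1.1 Ftan -8.3 Fz 3.0 op 0.0193
t 15.8 rad 0.1537 q 1.367 z 0.352  Frad -2.0 Ftan -6.4 Fz 2.6 op 0.0193
t 16.1 rad 0.1557 q 1.367 z 0.352  Frad -0.9 Ftan -7.8 Fz 2.0 op 0.0192
t 16.3 rad 0.1578 q 1.367 z 0.352  Frad -1.2 Ftan -7.2 Fz 1.2 op 0.0192
t 16.6 rad 0.1595 q 1.367 z 0.352  Frad -2.3 Ftan -7.0 Fz 2.3 op 0.0192
t 16.8 rad 0.1602 q 1.368 z 0.352  Frad -7.9 Ftan -6.5 Fz 2.7 op 0.0192
t 17.1 rad 0.1609 q 1.369 z 0.352  Frad -14.1 Ftan -6.2 Fz 2.1 op 0.0196
```

The bolt travelled 30 mm to its outer stop. Now I ease the gate back and check that the keeper takes the load.

```bash
python3 - <<'E'
from slide import *
s=r.sense(); _,q=rq(s); rad=.1595
for i in range(14):
    q-=.01; p,o=pose(rad,q); r.servo_line(p,o,speed=.03); s=r.sense(); print(polar(s))
    if fr(s)[1]>-1: break
s=r.snapshot("scene")
cv2.imwrite("pics/s2.png",cv2.resize(s["frame"][110:240,170:340,::-1],None,fx=4.5,fy=4.5,interpolation=cv2.INTER_CUBIC))
E
```

```text
t 17.4 rad 0.1585 q 1.354 z 0.352  Frad -2.1 Ftan -6.7 Fz 2.5 op 0.0194
t 17.6 rad 0.1586 q 1.344 z 0.352  Frad -1.8 Ftan -7.6 Fz 2.1 op 0.0193
t 17.9 rad 0.1586 q 1.334 z 0.352  Frad -2.9 Ftan -6.8 Fz 1.9 op 0.0195
t 18.1 rad 0.1587 q 1.327 z 0.352  Frad -2.7 Ftan -4.8 Fz 1.4 op 0.0195
t 18.4 rad 0.1587 q 1.322 z 0.352  Frad -3.7 Ftan 2.7 Fz -0.7 op 0.0191
```

View pics/s2.png

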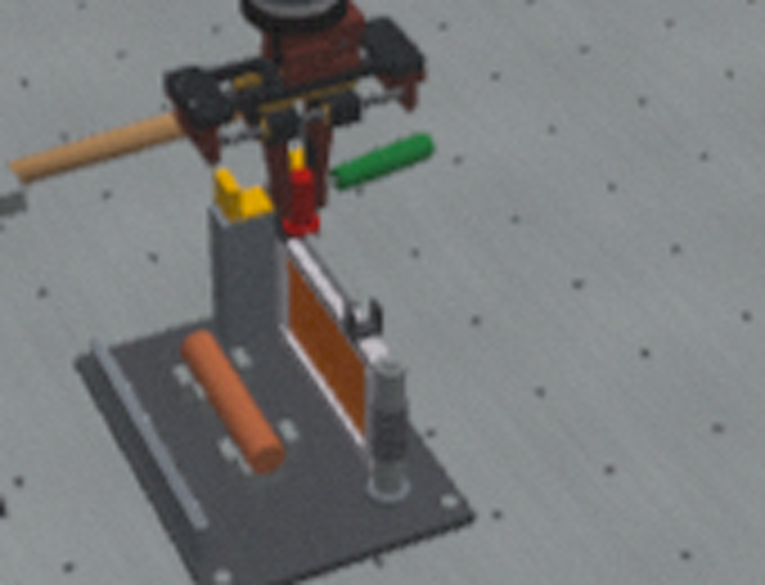

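The load reversed at q ≈ 1.325, so the keeper is holding the bolt; the picture shows the handle at (300,200), moved out towards the keeper. I give it one last outward press, then release and retreat.

```bash
python3 - <<'E'
from slide import *
for rad in(.1615,.163):
    p,o=pose(rad,1.326); r.servo_line(p,o,speed=.03); print(polar(r.sense()))
r.let_go(); r.wait(.2); print(polar(r.sense()))
p[2]=.44; r.servo_line(p,speed=.15)
r.move_joints([-67.477,5.22,70.514,0,104.267,-3.249]); r.wait(.5); print(polar(r.sense()))
T=r.snapshot("top");S=r.snapshot("scene")
b=blob(T,*RED,(200,340,140,260)); h=plane(T,[b.mean(0)],.195)[0,:2]; v=h-H
print(len(b),h,np.hypot(*v),(np.arctan2(v[1],v[0])-PHI0))
f=lambda s,x,y,w,h,k:cv2.resize(s["frame"][y:y+h,x:x+w,::-1],(w*k,h*k),interpolation=cv2.INTER_CUBIC)
cv2.imwrite("pics/f.png",np.hstack([f(T,228,135,100,110,4),f(S,190,130,100,110,4)]))
E
```

```text
t 18.7 rad 0.1599 q 1.326 z 0.352  Frad -8.9 Ftan -3.3 Fz 1.1 op 0.0195
t 18.9 rad 0.1603 q 1.326 z 0.352  Frad -13.2 Ftan -2.5 Fz 1.4 op 0.0192
t 20.3 rad 0.1630 q 1.326 z 0.352  Frad 0.5 Ftan 0.5 Fz -0.3 op 0.0877
t 23.5 rad 0.6883 q 0.820 z 0.405  Frad -0.2 Ftan -0.1 Fz -0.4 op 0.0876
56 [ 0.60029548 -0.09938054] 0.15136530832547426 1.2757961218430733
```

View pics/f.png

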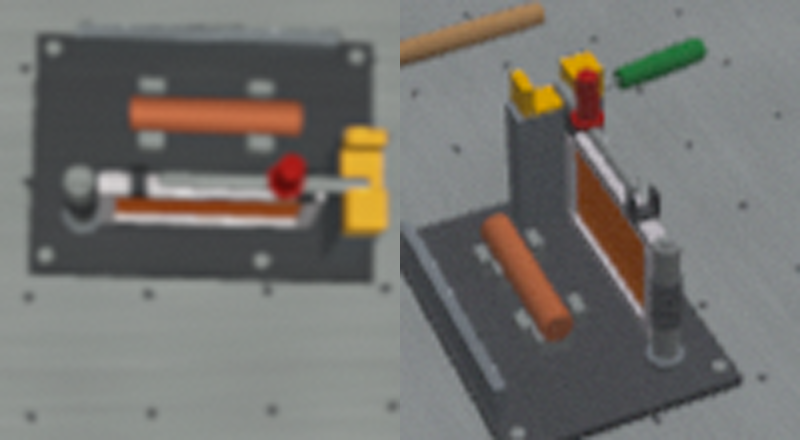

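The bolt rod is visible entering the keeper at (370,182), with the gate in line and holding on its own.

```bash
python3 -c "
from station import r
print(r.hand_in())"
```

```text
the job is handed in; nothing more can be done
None
```

The gate is shut and bolted, and the job is handed in. I drew the bolt back to its inner stop and swung the gate shut with the bolt held drawn. I then slid the bolt out behind the keeper, eased the gate back onto it, let go and moved the arm away. The last picture was taken at 23.5 s of the 42 s allowed.

**Checks that agree:**
- The bolt travelled about 30 mm between its stops, which is full travel.
- When I eased the gate back, the spring load passed to the keeper.
- With the robot clear, the final pictures show the rod inside the keeper, the gate shut, and the workpiece still in the nest. The final pictures were cropped to the nest, so I did not check the whole bench again, but I felt no unexpected contact.

**Checks that disagreed:**
- **Hard stop:** I never felt the gate's hard stop, even at an estimated 1.41 rad, and the bolt came to rest on the keeper at an estimated 1.325 rad instead of 1.30. I put this down to my hinge estimate being a few millimetres out.
- **Handle distance:** The last camera estimate put the handle 151 mm from the hinge axis, where 155 mm is expected. That is probably because the collar pulled the colour centroid sideways. I relied on the measured stroke and stop forces instead.

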